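# Lift a tee out of its gauging nest and show its bore to the inspection camera

### The job

The iron tee sits sunk in its gauging nest, too deep to grip: press the nest's spring plunger right down to its stop so that the lift-out raises the tee, then take hold of the tee and lift it out of the nest. Show its bore to the inspection camera: hold it up in the air with its run in line with the lens, so that the camera looks straight through the run, the near end about 10 cm from the lens and the branch hanging down. Keep off the camera, leave the other things on the bench where they lie, and finish holding the tee still there: do not put it down or let go.

Things in the scene. Friction and masses are not known exactly. Their poses are not given: they have to be found in the camera images.
- plunger_top (a point): Centre of the flat top of the lift-out plunger's black mushroom head, 33 mm across, 8 mm thick, on a coil spring over the nest's side arm; 80 mm from the pocket's centre along the nest's -x and 70 mm above the bench when up. It goes straight down 16 mm to its stop; pressing needs about 2 N for the first mm and 10 to 16 N from there to the stop.
- plunger (a joint): How far the plunger head is pressed down, m: 0 up, 0.016 at the stop. It springs back when let go. Going down it works a rocker (seen between the side arm's cheeks) that raises the lifter disc and the tee on it by about 20 mm; the rocker's stiff pivot keeps the tee up after the plunger springs back.
- nest: Gauging nest fixed to the bench: steel block 64 (x) by 100 mm (y), top 69 mm above the bench, on a base plate 152 x 116 mm. Origin on the bench under the pocket's centre; z up, y along the pocket, x away from the side arm (34 mm wide, 46 mm high) with the plunger at x = -0.080, y = 0. The open pocket, 76 (y) by 39 mm (x), holds the tee's run along y, its branch down in a well.
- tee: Grey iron pipe tee, 0.2 kg, run 72 mm long. y: along the run; x: along the branch to its mouth (down in the nest). Run and branch 28 mm thick, with 36 mm collars, 12 mm long, at the three mouths: 48 mm of plain run is clear between the collars. Run's centre line 61 mm above the bench when seated, about 80 mm (11 mm above the block) once lifted; then grip across the run's middle from above.
- tee_run (a point): Middle of the tee's run, on its centre line, where it meets the branch's centre line. Axes as tee. Each end of the run lies 36 mm from here along +y and -y.
- tee_branch (a point): Centre of the mouth of the tee's branch, 36 mm from tee_run. Axes as tee.
- camera: Inspection camera, aluminium body 42 x 42 x 52 mm, lens in a 66 mm ring light, on a bracket to the post (14 mm thick, 140 mm behind the lens front) of a magnetic stand, 397 mm high. It looks roughly towards the robot and 24 degrees down. Origin: lens front centre; -x is the viewing direction, y horizontal, z its own up. Near run end 100 mm off the lens: tee_run at x = -0.136, y = z = 0 here.
- flux_tin: Round paste tin, 75 mm in diameter, 40 mm high, a bystander. Origin under its centre.
- try_square: Engineer's try square, 90 x 136 mm, lying flat, a bystander. Origin under its middle.
- elbow: Copper pipe elbow, 55 x 55 x 26 mm, lying on the bench, a bystander. Origin under its middle.
There are look-alikes about, which are no part of the job. Leave any blue or purple look-alike of the tee alone.

How it is judged:
On the way, in this order (a step that is already met when the one before it is completed fails the run):
1. the plunger is pressed down to its stop (value of joint plunger above 0.0145 m), for 0.1 s.
2. the fingers hold the tee, lifted clear of the nest (contact force between the fingers and tee above 1 N and height (world z) of tee_branch above 0.072 m and contact force between tee and nest below 0.1 N), for 0.2 s.
At the end, for the whole second after the job is handed in: The fingers hold the tee still in the air, nothing else touching it: the middle of its run within 15 mm of the lens axis sideways and up or down, its near end 75 to 125 mm from the lens, the run within 0.2 rad of the lens axis, the branch hanging down within 0.26 rad as the camera sees it (contact force between the fingers and tee above 1 N and height (world z) of tee_branch above 0.1 m and x of tee_run in the frame of camera between -0.161 and -0.111 m and y of tee_run in the frame of camera between -0.015 and 0.015 m and z of tee_run in the frame of camera between -0.015 and 0.015 m and angle between the y axis of tee and the x axis of camera, either way round below 0.2 rad and angle between the x axis of tee and the z axis of camera, either way round below 0.26 rad and z of tee_branch in the frame of camera below 0 m and linear speed of tee below 0.02 m/s and angular speed of tee below 0.15 rad/s and contact force between tee and nest below 0.1 N and contact force between tee and camera below 0.1 N); the arm keeps its last pose, push and grip.
It fails at once if the camera is touched (contact force between anything else and camera above 1 N).
It fails at once if another thing on the bench is shifted (distance of any of flux_tin, elbow, try_square from where it was at the start of the episode above 0.015 m).
It also fails if it takes over 48 s, if anything falls off the work surface, if the arm or the gripper's body presses on something with over 40 N, if the wrist force passes 120 N, or if a joint passes its speed limit or range.

### The arm

A 6-joint arm with a two-finger parallel gripper is mounted at the origin on a cart in front of the work surface, level with it; the furniture and walls round the work are solid. World frame = base frame: x ahead of the robot, y to its left, z up, the work surface at z = 0. Lengths are in m, angles in rad, forces in N, time in s.
With the tool pointing down it reaches from about 0.375 to 0.925 m from the base axis. Payload 5.7 kg.
Tool frame: the origin (TCP) lies at the very end of the fingers, on their centre line; the grasp point (between the pads) lies 19 mm behind it; z points along the fingers, y is the line along which they close (so a half turn about z gives the same grasp; the last joint's range is limited). The gripper opens to 88 mm and grips with 3 to 60 N. Pads are 20 mm wide; open, the fingers measure 115 mm over their backs; the gripper's body (75 mm by 178 mm) begins 61 mm behind the grasp point.
Start: joints at [-1.43, 0.359, 1.51, -0, 1.272, -0.115], TCP at [0.152, -0.58, 0.223] pointing down, gripper open.
Joint ranges: [-2.97, 2.97], [-1.01, 2.36], [0.21, 2.38], [-0.96, 4.11], [0.2, 2.71], [-2.98, 2.98]. Speed limits (rad/s): [2.39, 2.39, 3.14, 3.14, 3.14, 3.14].

### API

Orientations are given as a 3x3 rotation matrix whose columns are the frame's x, y, z axes.
In Python, from bench import env gives the robot as it stands.
- The arm moves only by the tool drive_tool, never from a script. Its argument "series" is a list of rows, each an object with "delta_pos": the shift along the world's x, y, z in units of 0.2 m (1.0 is 0.2 m), a list of three; "angular": the turn, a rotation vector about the world's x, y, z in units of 90 degrees (1.0 is 90 degrees), a list of three. In form: [{"delta_pos": [dx, dy, dz], "angular": [rx, ry, rz]}, ...]. A call has 1 to 12 rows; each row is the pose to reach, as a shift and turn from the pose commanded when the call began; what a row does not reach only later rows make up. A row lasts 1/10 s, in which the tool goes at most 50 mm and 8.59 degrees, less where a joint would pass 70% of its speed; a pose out of reach is approached as far as the arm can. A call with a number of a shift or a turn outside -1 to 1 is refused whole. A call with a gripper value outside its range is refused whole. "grip" is the opening, from 0 (shut) to 1 (fully open), set as the call begins (left out, the last holds). The fingers move at their own pace and stop on an object; "squeeze" is the grip in N (left out, the last holds). Time passes only in rows, so rows that repeat a pose let the fingers close. It gives the time, the measured TCP pose, the force, the opening and the grip force at its end, in the units of the state.
- env.get_state(): the state, without advancing time (a new reading comes with each control period).
- env.capture(name): name is "side" or "top" or "wrist"; returns a dict with "img" (400x640x3 uint8, blue, green, red), "K" (3x3 intrinsics, pixels), "eye" and "rotation" of the camera in the world; the wrist camera has in their place "hand_eye" (4x4, takes a point from camera to tool coordinates, whose origin is the TCP and whose axes are the flange's). Camera axes: x right, y up, looking along -z (the intrinsics and any distortion apply to the point x, -y, -z); pixel columns grow to the right and rows downward; lengths in m; the calibration is good to about 2 mm. A picture is of the moment at which its call begins: read the wrist's pose just before it. There is no depth.
- env.hand_in(): hands the job in; it is judged then, once.
The state is a dict: "t": time; "joint_pos": joint angles; "joint_velocities": joint speeds; "effort": joint torques, N m; "ee_pos": TCP position; "tcp_rot": TCP orientation; "wrist_force": force on the tool from outside, world axes, zero at the start; "torque": the same for the moment, N m; "gripper_width": finger opening in m; "finger_force": force on a finger pad.
Only numpy, scipy, OpenCV 4.12 (cv2) and the standard library are available. Lean on these libraries where they do the work, as an engineer would, in place of code of your own. Each camera call takes 0.05 s, during which the arm holds its last target. There are 200 camera calls.

## Working session

There is one attempt and no reset: what is moved stays moved. The work goes in short steps, Python scripts to look and compute and a tool call to move; the robot and the scene stay as the last step left them, time stands still between calls to the robot, and variables do not carry over. Pictures are saved under pics/ and viewed, at most 10 in all, crops included, and the job is handed in when it is done.

Besides the shell and the picture viewer there is one more tool, called after "Call:" as name(argument=value, ...) on one line, values as JSON. drive_tool: Moves the arm, as the interface text tells. Shifts and turns lie within -1 to 1; 1 stands for 0.2 m of shift or 90 degrees of turn. Its arguments: {"type":"object","properties":{"series":{"type":"array"},"grip":{"type":"number"},"squeeze":{"type":"number"}},"required":["series"]}

```bash
ls; mkdir -p pics; cat > h.py <<'E'
import numpy as np, cv2, pickle
from bench import env
def cap(n,tag):
    s=env.get_state(); c=env.capture(n); c=dict(c)
    if n=='wrist':
        T=np.eye(4);T[:3,:3]=s['tcp_rot'];T[:3,3]=s['ee_pos']
        W=T@np.array(c['hand_eye']);c['eye']=W[:3,3];c['rotation']=W[:3,:3]
    cv2.imwrite(f'pics/{tag}.png',c['img']);pickle.dump(c,open(f'pics/{tag}.pkl','wb'));return c
def load(tag): return pickle.load(open(f'pics/{tag}.pkl','rb'))
def ray(c,u,v):
    d=None
    for k in ('dist','distortion','D'):
        if k in c: d=np.array(c[k],float)
    p=cv2.undistortPoints(np.array([[[u,v]]],float),np.array(c['K'],float),d)[0,0]
    r=np.array(c['rotation'])@np.array([p[0],-p[1],-1.]);return np.array(c['eye'],float),r/np.linalg.norm(r)
def plane(c,u,v,z):
    e,r=ray(c,u,v);return e+r*(z-e[2])/r[2]
def tri(*obs):
    A=np.zeros((3,3));b=np.zeros(3)
    for c,u,v in obs:
        e,r=ray(c,u,v);M=np.eye(3)-np.outer(r,r);A+=M;b+=M@e
    x=np.linalg.solve(A,b);return x,[round(np.linalg.norm(np.cross(x-ray(c,u,v)[0],ray(c,u,v)[1]))*1000,1) for c,u,v in obs]
def proj(c,P):
    q=np.array(c['rotation']).T@(np.array(P)-np.array(c['eye']));K=np.array(c['K']);return K[0,0]*q[0]/-q[2]+K[0,2],K[1,1]*-q[1]/-q[2]+K[1,2]
E
python3 - <<'E'
from h import *
for n in('side','top'):
    c=cap(n,n+'0');print(n,c.keys(),np.round(c['K'],1).tolist(),np.round(c['eye'],3),np.round(c['rotation'],3).tolist())
print(env.get_state())
E
```

```text
pics
side dict_keys(['img', 'K', 'eye', 'rotation']) [[442.0, 0.0, 320.6], [0.0, 442.0, 198.3], [0.0, 0.0, 1.0]] [0.115 1.035 0.637] [[-0.926, 0.146, -0.349], [-0.379, -0.344, 0.859], [0.005, 0.927, 0.374]]
top dict_keys(['img', 'K', 'eye', 'rotation']) [[366.7, 0.0, 308.9], [0.0, 366.7, 199.5], [0.0, 0.0, 1.0]] [ 0.393 -0.014  1.035] [[0.014, 0.985, -0.17], [-1.0, 0.015, 0.008], [0.011, 0.17, 0.985]]
{'t': 0.1, 'joint_pos': array([-1.43011139e+00,  3.59461903e-01,  1.51130700e+00,  3.78718649e-06,
        1.27254093e+00, -1.15113391e-01]), 'joint_velocities': array([ 8.60130234e-05, -3.84328780e-04, -2.05116119e-03,  6.80151783e-04,
        2.03380108e-03,  3.56369381e-04]), 'effort': array([ 8.75592159e-04, -5.16357923e+01, -2.71404880e+01,  6.77935523e-02,
        2.76419346e-02, -2.59777727e-05]), 'ee_pos': array([ 0.15170774, -0.57985131,  0.221883  ]), 'tcp_rot': array([[ 9.67461918e-01,  2.53016563e-01, -2.37201560e-04],
       [ 2.53016595e-01, -9.67460444e-01,  1.70072592e-03],
       [ 2.00828702e-04, -1.70540349e-03, -9.99998526e-01]]), 'wrist_force': array([-0.24837544,  0.32615304, -0.18935258]), 'torque': array([-0.00717772, -0.04022745, -0.04656913]), 'finger_force': 0.0, 'gripper_width': 0.08789845656550967}
```

View pics/side0.png

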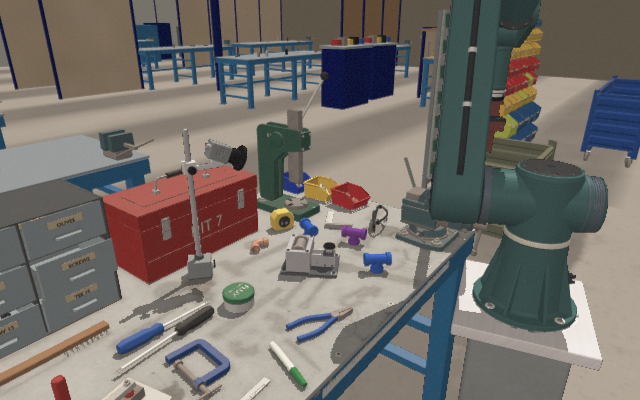

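View pics/top0.png

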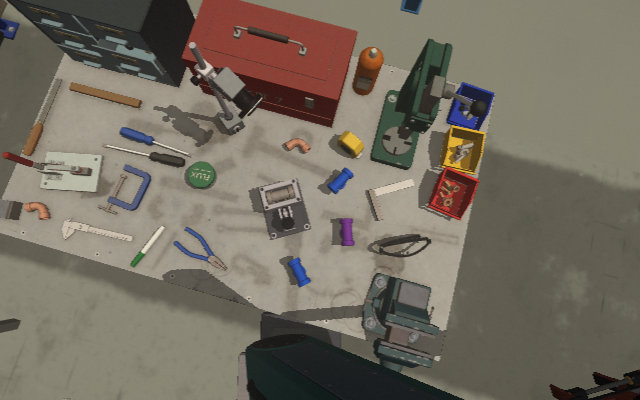

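The side view shows the nest at (305,255), its plunger at (328,248) and the camera head at (235,155). In the top view the nest is at (283,205), the plunger at (287,220) and the camera at (230,90). The tee look-alikes are blue at (340,180) and (299,271) and purple at (347,232); the grey one in the nest fits the description. I'll confirm that in one enlarged composite.

```bash
python3 - <<'E'
from h import *
a=load('top0')['img'];b=load('side0')['img']
def crop(im,x,y,w,h,s):
    r=cv2.resize(im[y:y+h,x:x+w],None,fx=s,fy=s,interpolation=cv2.INTER_CUBIC)
    for i in range(0,w,10):cv2.line(r,(i*s,0),(i*s,4 if i%50 else 10),(0,255,255),1)
    for i in range(0,h,10):cv2.line(r,(0,i*s),(4 if i%50 else 10,i*s),(0,255,255),1)
    return r
o=np.vstack([np.hstack([crop(a,250,170,80,60,5),crop(b,275,220,80,60,5)]),np.hstack([crop(a,180,40,100,75,4),crop(b,180,120,100,75,4)])])
cv2.imwrite('pics/comp.png',o)
E
```

```text
(no output)
```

View pics/comp.png

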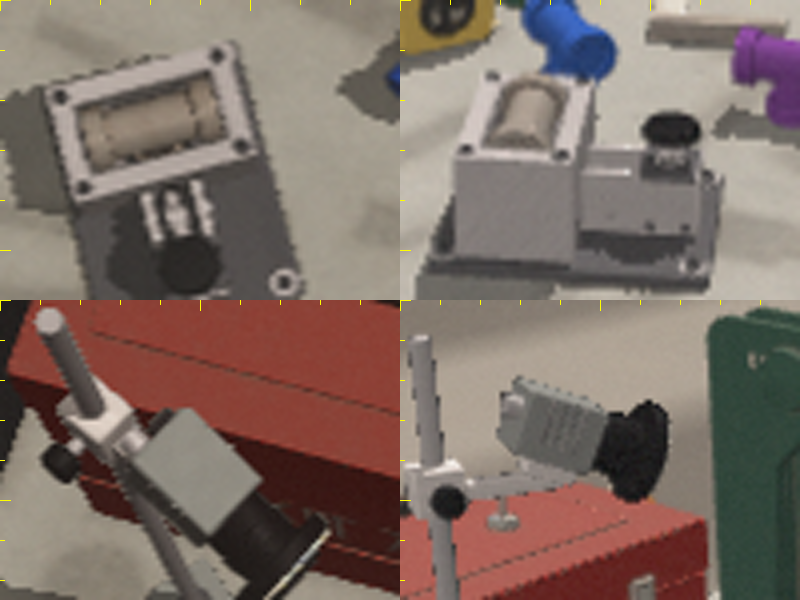

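The composite confirms a grey tee sunk in the nest pocket, at top (280,194). The plunger head is at top (288,222) and side (330,245), and the camera lens faces down and right in the top view.

```bash
python3 - <<'E'
from h import *
a=load('top0');b=load('side0')
P=[((259,187.6),(286.4,250.4)),((297.4,178.4),(292.4,233.6)),((302,201.6),(314,236.4)),((265.6,211),(310.4,252)),((288,222.4),(329.6,245.2)),((280,194.4),(301.5,244))]
for t,s in P: print(np.round(tri((a,*t),(b,*s))[0],4),tri((a,*t),(b,*s))[1])
for (t,z) in [(p[0],.069) for p in P[:4]]: print(np.round(plane(a,*t,z),4), end=' ')
print(plane(a,288,222.4,.07),plane(b,329.6,245.2,.07))
for t,s in [((252,105),(241,157.5)),((213,80),(215,152)),((192,45),(185,130))]: print('cam',np.round(tri((a,*t),(b,*s))[0],4),tri((a,*t),(b,*s))[1])
c=cap('wrist','w0');print(np.round(c['hand_eye'],3),np.round(c['K'],1).tolist())
E
```

```text
[0.5883 0.1115 0.0717] [np.float64(1.0), np.float64(1.0)]
[0.6176 0.0099 0.0684] [np.float64(0.7), np.float64(0.7)]
[ 0.5553 -0.0034  0.0654] [np.float64(1.3), np.float64(1.3)]
[0.5265 0.0922 0.0701] [np.float64(0.1), np.float64(0.1)]
[0.4964 0.032  0.0671] [np.float64(1.0), np.float64(1.0)]
[0.5709 0.055  0.0669] [np.float64(1.6), np.float64(1.6)]
[0.5898 0.1122 0.069 ] [0.6168 0.0096 0.069 ] [ 0.5535 -0.0038  0.069 ] [0.5267 0.0923 0.069 ] [0.49711392 0.03216414 0.07      ] [0.49347986 0.03693105 0.07      ]
cam [0.7164 0.1015 0.3095] [np.float64(0.8), np.float64(0.8)]
cam [0.748  0.1742 0.3424] [np.float64(6.4), np.float64(6.4)]
cam [0.7972 0.2066 0.3958] [np.float64(0.2), np.float64(0.2)]
[[-0.001  0.959  0.283  0.077]
 [ 1.     0.001 -0.001  0.002]
 [-0.001  0.283 -0.959 -0.163]
 [ 0.     0.     0.     1.   ]] [[308.9, 0.0, 317.1], [0.0, 308.9, 199.2], [0.0, 0.0, 1.0]]
```

Call:
drive_tool(series=[{"delta_pos":[0.1,0,0.6],"angular":[0,0,0.1]},{"delta_pos":[0.3,0.1,0.65],"angular":[0,0,0.19]},{"delta_pos":[0.5,0.3,0.65],"angular":[0,0,0.28]},{"delta_pos":[0.65,0.55,0.65],"angular":[0,0,0.37]},{"delta_pos":[0.75,0.8,0.65],"angular":[0,0,0.4]},{"delta_pos":[0.8,1,0.65],"angular":[0,0,0.4]}], grip=0)

```text
t: 0.75
ee_pos: [0.2986, -0.4143, 0.3511]
tcp_rot: [[0.633, 0.774, 0.001], [0.774, -0.633, -0.001], [0.0, 0.001, -1.0]]
wrist_force: [1.2, 0.1, -0.1]
gripper_width: 0.0433
finger_force: 0.0
```

Call:
drive_tool(series=[{"delta_pos":[0.15,0.2,0],"angular":[0,0,0.08]},{"delta_pos":[0.3,0.45,0],"angular":[0,0,0.16]},{"delta_pos":[0.4,0.7,0],"angular":[0,0,0.24]},{"delta_pos":[0.5,1,0],"angular":[0,0,0.3]}])

```text
t: 1.15
ee_pos: [0.3896, -0.2375, 0.3506]
tcp_rot: [[0.209, 0.978, 0.0], [0.978, -0.209, 0.0], [0.0, 0.0, -1.0]]
wrist_force: [0.9, 0.1, 0.2]
gripper_width: 0.0113
finger_force: 0.0
```

Call:
drive_tool(series=[{"delta_pos":[0.15,0.25,0],"angular":[0,0,0.08]},{"delta_pos":[0.3,0.5,0],"angular":[0,0,0.16]},{"delta_pos":[0.4,0.75,0],"angular":[0,0,0.24]},{"delta_pos":[0.4,1,0],"angular":[0,0,0.3]},{"delta_pos":[0.4,1,0],"angular":[0,0,0.3]}])

```text
t: 1.65
ee_pos: [0.4689, -0.0355, 0.3505]
tcp_rot: [[-0.259, 0.966, -0.001], [0.966, 0.259, 0.002], [0.002, -0.0, -1.0]]
wrist_force: [0.1, -0.7, 0.2]
gripper_width: 0.0006
finger_force: 0.0
```

```bash
python3 - <<'E'
from h import *
c=cap('wrist','w1')
N=[.5717,.0526]
for n,P in dict(pl=[.4946,.0313,.07],c=[*N,.069]).items(): print(n,np.round(proj(c,P)))
E
```

```text
pl [348. 122.]
c [405. 121.]
```

Call:
drive_tool(series=[{"delta_pos":[0.1,0.3,-0.2],"angular":[0,0,0]},{"delta_pos":[0.13,0.33,-0.4],"angular":[0,0,0]},{"delta_pos":[0.13,0.33,-0.6],"angular":[0,0,0]},{"delta_pos":[0.13,0.33,-0.8],"angular":[0,0,0]},{"delta_pos":[0.13,0.33,-1],"angular":[0,0,0]},{"delta_pos":[0.13,0.33,-1],"angular":[0,0,0]},{"delta_pos":[0.13,0.33,-1],"angular":[0,0,0]}])

```text
t: 2.4
ee_pos: [0.4947, 0.0262, 0.151]
tcp_rot: [[-0.253, 0.968, -0.002], [0.968, 0.253, 0.0], [0.0, -0.002, -1.0]]
wrist_force: [1.4, -0.5, 0.2]
gripper_width: 0.0003
finger_force: 0.0
```

```bash
python3 - <<'E'
from h import *
c=cap('wrist','w2');a=load('w1')
for q in(a,c):
  for P in ([.4946,.0313,.07],[.5717,.0526,.069]): print(np.round(proj(q,P)))
cv2.imwrite('pics/ww.png',np.vstack([cv2.resize(a['img'],(480,300)),cv2.resize(c['img'],(480,300))]))
w=a['img']
t=load('top0')['img'];s=load('side0')['img']
f=lambda im,x,y:cv2.resize(im[y:y+75,x:x+40],None,fx=8,fy=8,interpolation=cv2.INTER_CUBIC)
o=np.vstack([cv2.resize(a['img'],(400,250)),cv2.resize(c['img'],(400,250))])
cv2.imwrite('pics/ww.png',o)
E
```

```text
[348. 122.]
[405. 121.]
[320. 198.]
[417. 196.]
```

View pics/ww.png

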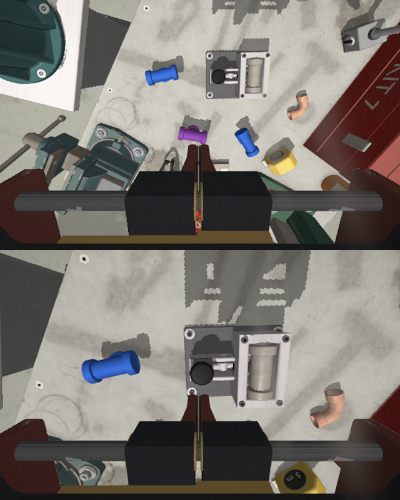

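The wrist views agree with the first estimate to within 2–4 px: in w2 the plunger is at (323,196) and the tee at (422,192). I'll refine with masks.

```bash
python3 - <<'E'
from h import *
a=load('w1');b=load('w2');r={}
for n,c in(('a',a),('b',b)):
    im=c['img'];g=cv2.cvtColor(im,cv2.COLOR_BGR2GRAY)
    def best(m,p):
        nn,l,st,ce=cv2.connectedComponentsWithStats(m.astype(np.uint8));k=[i for i in range(1,nn) if st[i,4]>60]
        i=min(k,key=lambda i:np.hypot(*(ce[i]-p)));return ce[i].round(1),st[i],l==i
    p=proj(c,[.4946,.0313,.07]);q=proj(c,[.5717,.0526,.069])
    print(n,'pl',*best(g<32,p)[:2])
    m=g>125
    x,s,M=best(m&(np.abs(im.astype(int).max(2)-im.min(2))<14),q);print('blk',x,s)
    hs=cv2.findContours(M.astype(np.uint8),cv2.RETR_EXTERNAL,cv2.CHAIN_APPROX_NONE)[0][0];print(cv2.minAreaRect(hs))
    hsv=im.astype(int);tm=((hsv[...,2]-hsv[...,0])>10)&(g>60)
    x,s,M=best(tm,q);print('tee',x,s,cv2.minAreaRect(cv2.findContours(M.astype(np.uint8),0,1)[0][0]))
E
```

```text
a pl [346.3 120. ] [339 112  21  22  65]
blk [370.7 111.4] [360 109  22   5  83]
((370.5, 111.0), (4.0, 21.0), 90.0)
tee [405.8 120.8] [ 393   94   28   55 1175] ((406.0376892089844, 120.93585205078125), (25.34374237060547, 54.94469451904297), 3.814074993133545)
b pl [323.1 189.7] [304 179  38  36 257]
blk [357.  205.4] [340 203  36   6 201]
((357.5, 205.5), (5.0, 35.0), 90.0)
tee [418.3 196. ] [ 395  153   49   89 3044] ((418.1243591308594, 196.25888061523438), (44.17317199707031, 89.70002746582031), 4.085616588592529)
```

```bash
python3 - <<'E'
from h import *
a=load('w1');b=load('w2');t=load('top0');s=load('side0')
print(tri((a,349.5,122.5),(b,323,197)),plane(b,323,197,.07),tri((a,349.5,122.5),(b,323,197),(t,288,222.4),(s,329.6,245.2)))
print(tri((a,405.8,120.8),(b,418.3,196)),plane(b,418.3,196,.075),tri((a,405.8,120.8),(b,418.3,196),(t,280,194.4),(s,301.5,244)))
g=cv2.cvtColor(b['img'],cv2.COLOR_BGR2GRAY)
o=cv2.resize(b['img'][120:260,280:480],None,fx=4,fy=4,interpolation=cv2.INTER_CUBIC);cv2.imwrite('pics/b.png',o)
E
```

```text
(array([0.49748536, 0.03088703, 0.0637379 ]), [np.float64(0.0), np.float64(0.0)]) [0.49695344 0.03259434 0.07      ] (array([0.49687069, 0.03152578, 0.06682037]), [np.float64(0.6), np.float64(0.4), np.float64(1.0), np.float64(1.3)])
(array([0.5715694 , 0.05346594, 0.07181341]), [np.float64(0.2), np.float64(0.2)]) [0.57046335 0.05413729 0.075     ] (array([0.57209981, 0.05379928, 0.06704365]), [np.float64(0.7), np.float64(1.8), np.float64(1.7), np.float64(2.5)])
```

View pics/b.png

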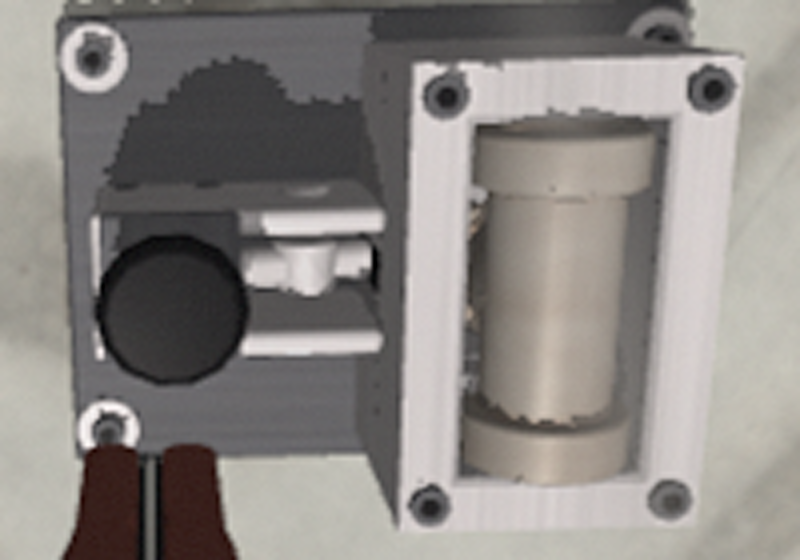

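The crop shows the black plunger head at (323,197), the grey tee in the pocket, and four block screws whose mean is at (421,194).

```bash
python3 - <<'E'
from h import *
b=load('w2')
S=np.array([plane(b,280+u/4,120+v/4,.069) for u,v in[(447,95),(712,90),(430,505),(670,500)]]);print(S.round(4).tolist(),S.mean(0))
y1=S[0]-S[2];y2=S[1]-S[3];x1=S[1]-S[0];x2=S[3]-S[2]
print([np.degrees(np.arctan2(-v[0],v[1])) for v in(y1,y2)],[np.degrees(np.arctan2(v[1],v[0])) for v in(x1,x2)])
print(np.degrees(np.arctan2(.0538-.0320,.5717-.4967)))
E
```

```text
[[0.5381, 0.088, 0.069], [0.5881, 0.1021, 0.069], [0.5625, 0.0036, 0.069], [0.6123, 0.0178, 0.069]] [0.5752458  0.05286165 0.069     ]
[np.float64(16.10492114101013), np.float64(16.03903870806979)] [np.float64(15.683094291066629), np.float64(15.965454761916728)]
16.207386735399183
```

Call:
drive_tool(series=[{"delta_pos":[0.01,0.02,-0.2],"angular":[0,0,0]},{"delta_pos":[0.01,0.02,-0.36],"angular":[0,0,0]},{"delta_pos":[0.01,0.02,-0.42],"angular":[0,0,0]},{"delta_pos":[0.01,0.02,-0.45],"angular":[0,0,0]},{"delta_pos":[0.01,0.02,-0.48],"angular":[0,0,0]}])

```text
t: 2.95
ee_pos: [0.498, 0.0303, 0.0574]
tcp_rot: [[-0.253, 0.967, 0.002], [0.967, 0.253, -0.0], [-0.001, 0.002, -1.0]]
wrist_force: [-6.0, 0.2, 17.6]
gripper_width: 0.0003
finger_force: 8.5
```

Call:
drive_tool(series=[{"delta_pos":[0,0,-0.01],"angular":[0,0,0]},{"delta_pos":[0,0,-0.02],"angular":[0,0,0]},{"delta_pos":[0,0,-0.02],"angular":[0,0,0]},{"delta_pos":[0,0,-0.02],"angular":[0,0,0]}])

```text
t: 3.35
ee_pos: [0.498, 0.0303, 0.0542]
tcp_rot: [[-0.253, 0.967, 0.002], [0.967, 0.253, -0.0], [-0.001, 0.002, -1.0]]
wrist_force: [-5.7, 0.5, 17.2]
gripper_width: 0.0007
finger_force: 8.1
```

Call:
drive_tool(series=[{"delta_pos":[0,0,-0.01],"angular":[0,0,0]},{"delta_pos":[0,0,-0.02],"angular":[0,0,0]},{"delta_pos":[0,0,-0.025],"angular":[0,0,0]},{"delta_pos":[0,0,-0.025],"angular":[0,0,0]}])

```text
t: 3.75
ee_pos: [0.4985, 0.0302, 0.0534]
tcp_rot: [[-0.253, 0.967, 0.004], [0.967, 0.253, -0.001], [-0.002, 0.004, -1.0]]
wrist_force: [-18.2, 0.7, 68.4]
gripper_width: 0.0006
finger_force: 34.0
```

Call:
drive_tool(series=[{"delta_pos":[0,0,0.1],"angular":[0,0,0]},{"delta_pos":[0,0,0.3],"angular":[0,0,0]},{"delta_pos":[0,0,0.5],"angular":[0,0,0]},{"delta_pos":[0.19,0.05,0.6],"angular":[0,0,0.01]},{"delta_pos":[0.38,0.11,0.6],"angular":[0,0,0.015]},{"delta_pos":[0.38,0.11,0.6],"angular":[0,0,0.015]},{"delta_pos":[0.38,0.11,0.6],"angular":[0,0,0.015]}], grip=0.8)

```text
t: 4.45
ee_pos: [0.5743, 0.0525, 0.1679]
tcp_rot: [[-0.276, 0.961, 0.003], [0.961, 0.276, -0.0], [-0.001, 0.003, -1.0]]
wrist_force: [-0.7, 0.3, -0.3]
gripper_width: 0.0529
finger_force: 0.0
```

```bash
python3 - <<'E'
from h import *
c=cap('wrist','w3');s=cap('side','side3');print(proj(c,[.574,.053,.094]))
cv2.imwrite('pics/c3.png',np.hstack([cv2.resize(c['img'][60:260,220:420],(400,400)),cv2.resize(s['img'][215:285,275:345],(400,400),interpolation=cv2.INTER_CUBIC)]))
E
```

```text
(np.float64(317.8318592627441), np.float64(205.41987599927447))
```

View pics/c3.png

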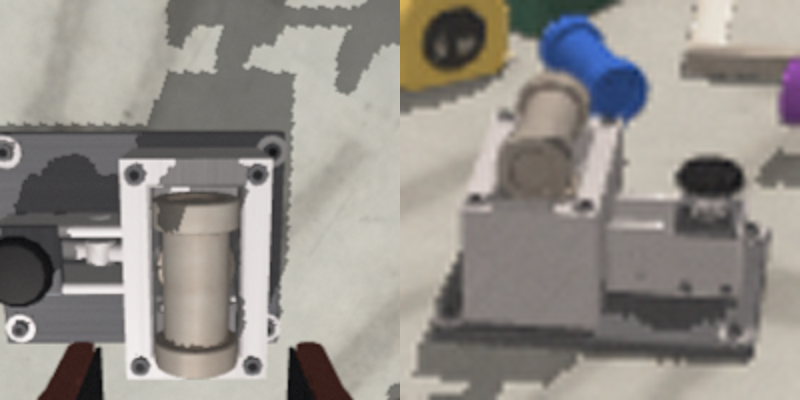

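The tee has come up, with the run centre at wrist pixel (318,202) against a predicted (318,205). I'll check its height from two views and lower the tool.

```bash
python3 - <<'E'
from h import *
c=load('w3');s=load('side3')
print(tri((c,318.5,202.5),(s,300.4,237.8)))
print(env.get_state()['ee_pos'])
E
```

```text
(array([0.5742346 , 0.05216785, 0.08359151]), [np.float64(0.6), np.float64(0.6)])
[0.57208684 0.05231306 0.16656076]
```

Call:
drive_tool(series=[{"delta_pos":[0,0,-0.15],"angular":[0,0,0]},{"delta_pos":[0,0,-0.3],"angular":[0,0,0]},{"delta_pos":[0,0,-0.4],"angular":[0,0,0]},{"delta_pos":[0,0.005,-0.465],"angular":[0,0,0]},{"delta_pos":[0,0.005,-0.465],"angular":[0,0,0]},{"delta_pos":[0,0.005,-0.465],"angular":[0,0,0]}])

```text
t: 5.15
ee_pos: [0.5729, 0.0534, 0.0734]
tcp_rot: [[-0.276, 0.961, -0.0], [0.961, 0.276, -0.0], [-0.0, -0.0, -1.0]]
wrist_force: [0.1, -0.2, 1.2]
gripper_width: 0.0701
finger_force: 0.0
```

Call:
drive_tool(series=[{"delta_pos":[0,0,0],"angular":[0,0,0]},{"delta_pos":[0,0,0],"angular":[0,0,0]},{"delta_pos":[0,0,0],"angular":[0,0,0]},{"delta_pos":[0,0,0],"angular":[0,0,0]},{"delta_pos":[0,0,0],"angular":[0,0,0]},{"delta_pos":[0,0,0],"angular":[0,0,0]},{"delta_pos":[0,0,0],"angular":[0,0,0]},{"delta_pos":[0,0,0],"angular":[0,0,0]}], grip=0, squeeze=40)

```text
t: 5.95
ee_pos: [0.5733, 0.0536, 0.0729]
tcp_rot: [[-0.276, 0.961, 0.0], [0.961, 0.276, 0.0], [-0.0, 0.0, -1.0]]
wrist_force: [0.5, 0.6, 0.8]
gripper_width: 0.0271
finger_force: 39.9
```

Call:
drive_tool(series=[{"delta_pos":[0,0,0.1],"angular":[0,0,0]},{"delta_pos":[0,0,0.2],"angular":[0,0,0]},{"delta_pos":[0,0,0.3],"angular":[0,0,0]},{"delta_pos":[-0.05,-0.05,0.4],"angular":[0,0,0]},{"delta_pos":[-0.15,-0.15,0.5],"angular":[0,0,0]},{"delta_pos":[-0.3,-0.3,0.55],"angular":[0,0,0]},{"delta_pos":[-0.45,-0.5,0.55],"angular":[0,0,0]},{"delta_pos":[-0.45,-0.5,0.55],"angular":[0,0,0]}])

```text
t: 6.75
ee_pos: [0.4783, -0.0494, 0.1824]
tcp_rot: [[-0.273, 0.962, -0.005], [0.962, 0.273, -0.001], [0.0, -0.005, -1.0]]
wrist_force: [-0.2, 0.4, -3.0]
gripper_width: 0.0272
finger_force: 39.9
```

```bash
python3 - <<'E'
from h import *
t=cap('top','top4');s=cap('side','side4');w=cap('wrist','w4')
f=lambda im,x,y,w,h:cv2.resize(im[y:y+h,x:x+w],(400,300),interpolation=cv2.INTER_CUBIC)
cv2.imwrite('pics/c4.png',np.vstack([np.hstack([f(t['img'],200,60,72,54),f(s['img'],215,130,48,36)]),np.hstack([f(s['img'],280,160,120,90),f(w['img'],200,100,240,180)])]))
E
```

```text
(no output)
```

View pics/c4.png

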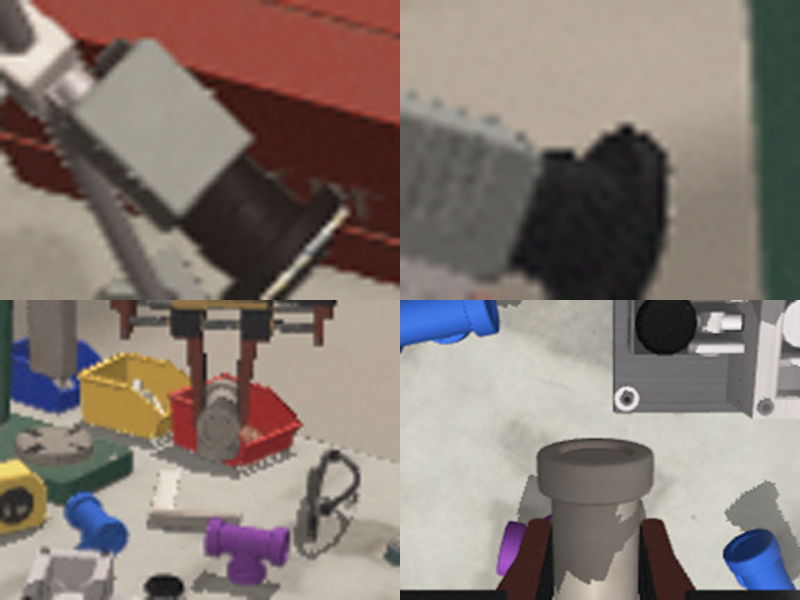

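The tee is held upright with its branch down, and nothing else was disturbed. Next is a ring close-up with pixel ticks.

```bash
python3 - <<'E'
from h import *
def f(c,x,y,w,h,s):
    r=cv2.resize(c['img'][y:y+h,x:x+w],None,fx=s,fy=s,interpolation=cv2.INTER_CUBIC)
    r=np.clip(r.astype(float)*1.8,0,255).astype(np.uint8)
    for i in range(0,w,5):cv2.line(r,(i*s,0),(i*s,h*s if i%10==0 else 5),(0,255,255),1)
    for i in range(0,h,5):cv2.line(r,(0,i*s),(w*s if i%10==0 else 5,i*s),(0,255,255),1)
    return r
cv2.imwrite('pics/ring.png',np.hstack([f(load('top4'),210,65,60,60,7)[:,:420],f(load('side4'),205,130,50,60,7)]))
E
```

```text
(no output)
```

View pics/ring.png

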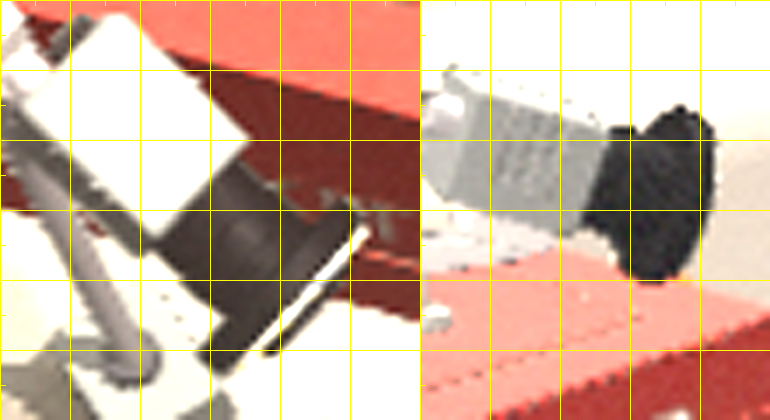

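Top view (scale 7, origin 210,65): the front rim ends are at (241.4,118.1) and (262.9,97.9). The side view puts the ring centre at about (241.3,157.7). The body's horizontal edges give the yaw.

```bash
python3 - <<'E'
from h import *
t=load('top4');s=load('side4')
L,e=tri((t,252.1,108),(s,241.3,157.7));print('lens',L,e)
P=lambda x,y,z:plane(t,210+x/7,65+y/7,z)
for n,a,b,z in(('ring',(370,230),(220,372),L[2]),('front',(250,138),(152,238),L[2]+.045),('back',(118,12),(22,105),L[2]+.065)):
    d=P(*b,z)-P(*a,z);print(n,np.linalg.norm(d),'yaw of cam x',np.degrees(np.arctan2(-d[0],d[1])))
f=(P(250,138,.36)+P(152,238,.36))/2;g=(P(118,12,.38)+P(22,105,.38))/2;d=g-f;print('body axis yaw',np.degrees(np.arctan2(d[1],d[0])),np.linalg.norm(d[:2]))
T,e=tri((t,192,45),(s,185,130));d=T-L;print('post',T,e,np.degrees(np.arctan2(d[1],d[0])),np.linalg.norm(d[:2]))
# side tilt check: body top edge
E
```

```text
lens [0.71248447 0.10227014 0.30862744] [np.float64(1.6), np.float64(1.6)]
ring 0.06290384367134125 yaw of cam x 46.835922959111684
front 0.04044478899555322 yaw of cam x 49.484835753131314
back 0.037748933429022365 yaw of cam x 48.53021371595463
body axis yaw 50.69172819110029 0.04344422967818534
post [0.79722744 0.20658371 0.39583627] [np.float64(0.2), np.float64(0.2)] 50.91004454531561 0.13439751637881092
```

```bash
cat >> h.py <<'E'
from scipy.spatial.transform import Rotation as R
def target(L,yawdeg,off=.007,pitch=24):
    y=np.radians(yawdeg);p=np.radians(pitch);h=np.array([np.cos(y),np.sin(y),0]);zz=np.array([0,0,1.])
    cx=np.cos(p)*h+np.sin(p)*zz;cz=-np.sin(p)*h+np.cos(p)*zz;cy=np.cross(cz,cx)
    tz=-cz;tx=cx;ty=np.cross(tz,tx)
    return L-.136*cx+off*tz,np.c_[tx,ty,tz],np.c_[cx,cy,cz]
E
python3 - <<'E'
from h import *
L=np.array([.7125,.1023,.3086])
s=env.get_state();P,M,C=target(L,50)
print(s['t'],s['ee_pos'],P,np.round((P-s['ee_pos'])/.2,3));print(M.round(3))
rv=(R.from_matrix(M)*R.from_matrix(s['tcp_rot']).inv()).as_rotvec();print(np.degrees(rv),rv/(np.pi/2))
print(s['joint_pos'].round(2))
E
```

```text
6.9 [ 0.48287058 -0.0464294   0.18268328] [0.63446878 0.00930602 0.246889  ] [0.758 0.279 0.321]
[[ 0.587  0.766  0.261]
 [ 0.7   -0.643  0.312]
 [ 0.407  0.    -0.914]]
[ 24.38717091  -5.20551507 -55.08876418] [ 0.27096857 -0.05783906 -0.61209738]
[-0.24  0.24  1.8   0.    1.1  -0.52]
```

Call:
drive_tool(series=[{"delta_pos":[0.03,-0.02,0.1],"angular":[0.034,-0.007,-0.077]},{"delta_pos":[0.06,-0.04,0.2],"angular":[0.068,-0.014,-0.153]},{"delta_pos":[0.1,-0.06,0.3],"angular":[0.102,-0.021,-0.23]},{"delta_pos":[0.14,-0.1,0.35],"angular":[0.136,-0.029,-0.306]},{"delta_pos":[0.2,-0.1,0.4],"angular":[0.17,-0.036,-0.383]},{"delta_pos":[0.2,-0.1,0.4],"angular":[0.204,-0.043,-0.46]},{"delta_pos":[0.2,-0.1,0.4],"angular":[0.238,-0.05,-0.536]},{"delta_pos":[0.2,-0.1,0.4],"angular":[0.271,-0.058,-0.612]},{"delta_pos":[0.2,-0.1,0.4],"angular":[0.271,-0.058,-0.612]},{"delta_pos":[0.2,-0.1,0.4],"angular":[0.271,-0.058,-0.612]}])

```text
t: 7.9
ee_pos: [0.5232, -0.0661, 0.2626]
tcp_rot: [[0.584, 0.769, 0.26], [0.703, -0.639, 0.311], [0.405, 0.001, -0.914]]
wrist_force: [-0.4, 0.2, -2.1]
gripper_width: 0.0275
finger_force: 39.9
```

```bash
python3 - <<'E'
from h import *
L=np.array([.7125,.1023,.3086])
s=env.get_state();P,M,C=target(L,50)
print(s['t'],s['ee_pos'],np.round((P-s['ee_pos'])/.2,3))
rv=(R.from_matrix(M)*R.from_matrix(s['tcp_rot']).inv()).as_rotvec();print(np.degrees(rv),s['joint_pos'].round(2),s['gripper_width'],s['finger_force'])
E
```

```text
7.9 [ 0.52318641 -0.0660734   0.26255446] [ 0.556  0.377 -0.078]
[ 0.10514337 -0.01785639 -0.27792344] [-0.56  0.15  1.78  0.45  1.18 -0.03] 0.027457616369868498 39.922858625650406
```

Call:
drive_tool(series=[{"delta_pos":[0.1,0.06,-0.04],"angular":[0,0,0]},{"delta_pos":[0.2,0.13,-0.08],"angular":[0,0,0]},{"delta_pos":[0.3,0.2,-0.12],"angular":[0,0,0]},{"delta_pos":[0.4,0.26,-0.12],"angular":[0,0,0]},{"delta_pos":[0.5,0.31,-0.12],"angular":[0,0,0]},{"delta_pos":[0.5,0.31,-0.12],"angular":[0,0,0]},{"delta_pos":[0.5,0.31,-0.12],"angular":[0,0,0]}])

```text
t: 8.6
ee_pos: [0.6232, -0.0035, 0.2385]
tcp_rot: [[0.584, 0.769, 0.259], [0.704, -0.639, 0.311], [0.405, 0.001, -0.914]]
wrist_force: [-0.5, 0.8, -3.2]
gripper_width: 0.0274
finger_force: 39.9
```

```bash
python3 - <<'E'
from h import *
t=cap('top','top5');s=cap('side','side5');w=cap('wrist','w5')
P,M,C=target(np.array([.7125,.1023,.3086]),50)
e=env.get_state()['ee_pos'];run=e-.007*M[:,2];print(e,(P-e)/.2)
def f(c,x,y,w,h,s,dots=True):
    r=cv2.resize(c['img'][y:y+h,x:x+w],None,fx=s,fy=s,interpolation=cv2.INTER_CUBIC)
    for Q in (run,run+.036*M[:,0],run-.036*M[:,0],run+.036*M[:,2]):
        u,v=proj(c,Q);cv2.circle(r,(int((u-x+.5)*s),int((v-y+.5)*s)),2,(0,255,0),-1)
    return r
ti=f(t,215,65,100,75,4);si=f(s,215,130,100,75,4);wi=cv2.resize(w['img'],(480,300))
cv2.imwrite('pics/c5.png',np.vstack([np.hstack([ti,si]),np.hstack([wi,np.zeros((300,320,3),np.uint8)])]))
E
```

```text
[ 0.62229332 -0.00443609  0.23863061] [0.06087728 0.06871055 0.04129193]
```

View pics/c5.png

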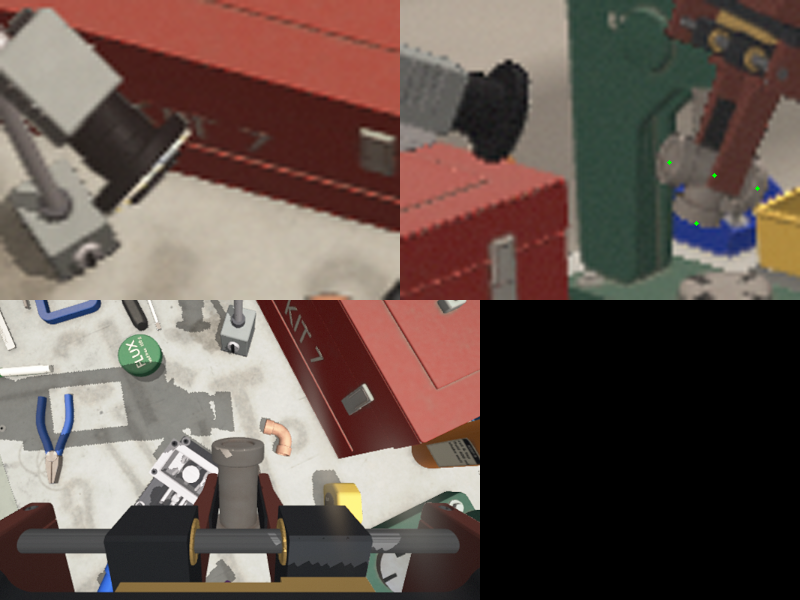

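The side view shows the tee on the lens axis: the near mouth and the run line extend to the ring centre within a couple of crop pixels. The branch hangs down. Now the last 20 mm.

Call:
drive_tool(series=[{"delta_pos":[0.03,0.03,0.02],"angular":[0,0,0]},{"delta_pos":[0.06,0.065,0.04],"angular":[0,0,0]},{"delta_pos":[0.06,0.065,0.04],"angular":[0,0,0]},{"delta_pos":[0.06,0.065,0.04],"angular":[0,0,0]},{"delta_pos":[0.06,0.065,0.04],"angular":[0,0,0]},{"delta_pos":[0.06,0.065,0.04],"angular":[0,0,0]},{"delta_pos":[0.06,0.065,0.04],"angular":[0,0,0]},{"delta_pos":[0.06,0.065,0.04],"angular":[0,0,0]}])

```text
t: 9.55
ee_pos: [0.6349, 0.0085, 0.2467]
tcp_rot: [[0.586, 0.767, 0.261], [0.701, -0.642, 0.311], [0.406, 0.001, -0.914]]
wrist_force: [0.3, 0.9, -1.7]
gripper_width: 0.0275
finger_force: 39.9
```

```bash
python3 - <<'E'
from h import *
t=cap('top','top6');s=cap('side','side6')
L=np.array([.7125,.1023,.3086]);P,M,C=target(L,50)
st=env.get_state();e=st['ee_pos'];run=e-.007*st['tcp_rot'][:,2];print(C.T@(run-L),st['joint_velocities'].round(3),st['finger_force'])
def f(c,x,y,w,h,s):
    r=cv2.resize(c['img'][y:y+h,x:x+w],None,fx=s,fy=s,interpolation=cv2.INTER_CUBIC)
    for Q in (L,L+.06*C[:,0],run,run+.036*M[:,0],run-.036*M[:,0],run+.036*M[:,2]):
        u,v=proj(c,Q);cv2.circle(r,(int((u-x+.5)*s),int((v-y+.5)*s)),2,(0,255,0),-1)
    return r
cv2.imwrite('pics/c6.png',np.hstack([f(t,215,65,100,100,4),f(s,215,130,100,100,4)]))
E
```

```text
[-1.36368112e-01 -8.67332954e-04  9.54833762e-06] [ 0.001  0.002 -0.001 -0.002 -0.002  0.001] 39.922750890254974
```

View pics/c6.png

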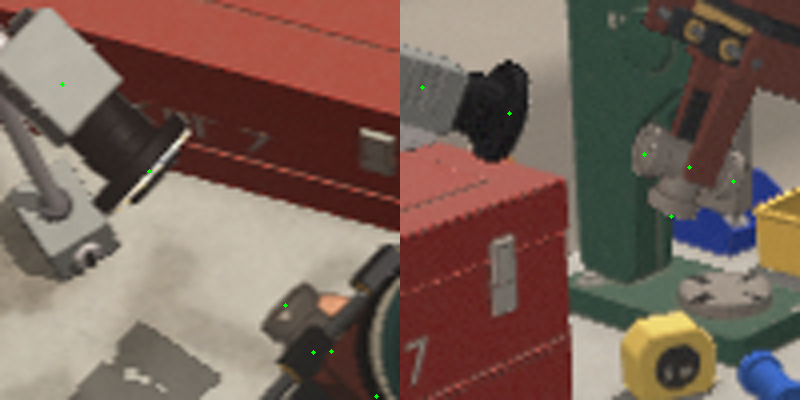

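Both views agree: the lens, the near mouth at top (285,305) and side (645,154), and the run are all on the axis, and the arm is still.

```bash
python3 -c "
from bench import env
print(env.hand_in())"
```

```text
the job is handed in; nothing more can be done
None
```

I pressed the plunger to its stop, lifted the tee out and handed the job in with the tee held still: by my measurements its run is on the lens axis, near end about 100 mm off, branch down. No verdict came back.

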